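# Tip two four-way tube racks over to their microtube side

### The arm

A 6-joint arm with a two-finger parallel gripper is mounted at the origin on the work surface. World frame = base frame: x ahead of the robot, y to its left, z up, the work surface at z = 0. Lengths are in m, angles in rad, forces in N, time in s.
With the tool pointing down it reaches from about 0.35 to 0.975 m from the base axis. Payload 4.9 kg.
Tool frame: the origin (TCP) lies midway between the tips of the shut fingers; the grasp point (between the pads) lies 19 mm behind it; z points along the fingers, y is the direction in which the jaws open and shut (so a half turn about z gives the same grasp; the last joint's range is limited). The gripper opens to 85 mm and grips with 20 to 120 N. Pads are 22 mm wide; open, the fingers measure 114 mm over their backs; the gripper's body (76 mm by 85 mm) begins 54 mm behind the grasp point. The pads swing forward as they close: fully open they stand 13 mm farther back than shut.
Start: joints at [1.17, 0.053, 1.613, -0, 1.476, -0.119], TCP at [0.174, 0.6, 0.231] pointing down, gripper open.
Joint ranges: [-3.01, 3.01], [-1.01, 2.22], [0.06, 2.58], [-1.02, 4.17], [0.09, 2.62], [-3.14, 3.14]. Speed limits (rad/s): [2.57, 2.57, 3.14, 3.14, 3.14, 3.14].

### API

Orientations are given as a unit quaternion [w, x, y, z].
In Python, from plant import manip, cams gives the robot as it stands.
- The arm moves only by the tool jog_arm, never from a script. Its argument "targets" is a list of rows, each a list of 4 numbers: the shift along the tool's x, y, z in m, then the turn about the tool's z in degrees. A call has 1 to 5 rows; each row is the pose to reach, as a shift and turn from the pose commanded when the call began, along the tool's axes at that moment; what a row does not reach only later rows make up. A row lasts 1/12 s, in which the tool goes at most 41.7 mm and 7.16 degrees, less where a joint would pass 70% of its speed; a pose out of reach is approached as far as the arm can. A call with a gripper value outside its range is refused whole. "fingers" is the opening, from 0 (shut) to 1 (fully open), set as the call begins (left out, the last holds). The fingers move at their own pace and stop on an object; the grip force is fixed at half the most. Time passes only in rows, so rows that repeat a pose let the fingers close. It gives the time, the measured TCP pose, the force and the opening at its end, in the units of the state.
- manip.state(): the state, without advancing time (a new reading comes with each control period).
- cams.grab_frame(name): name is "scene" or "side" or "wrist"; returns the picture (384x512x3 uint8, red, green, blue); there is no depth.
- cams.get_calibration(name): a dict with "camera_matrix" (3x3 intrinsics, pixels), "cam_to_world" (4x4, takes a point from camera to world coordinates). Camera axes: x right, y up, looking along -z (the intrinsics and any distortion apply to the point x, -y, -z); pixel columns grow to the right and rows downward; lengths in m; the calibration is good to about 2 mm. A picture is of the moment at which its call begins: read the wrist's pose just before it. get_calibration takes no time and is no camera call; for the wrist camera it gives the pose at the moment of the call.
- manip.job_done(): hands the job in, once; it reports no verdict.
The state is a dict: "time": time; "joint_pos": joint angles; "joint_vel": joint speeds; "joint_efforts": joint torques, N m; "tool_pos": TCP position; "tool_rot": TCP orientation; "contact_force": force on the tool from outside, world axes, zero at the start; "ft_torque": the same for the moment, N m; "gripper_width": opening from 0.0 (shut) to 1.0 (fully open).
Only numpy, scipy, OpenCV 4.12 (cv2) and the standard library are available. Lean on these libraries where they do the work, as an engineer would, in place of code of your own. Each camera call takes 0.05 s, during which the arm holds its last target. There are 200 camera calls.

### The job

Two of the blue four-way tube racks stand on edge, with the row of four large holes on top. With the fingertips, push each of these two over onto its broad side so that the side with the 32 microtube holes faces up and the rack lies flat on the bench beside where it stood. Just tip them with a push, do not pick them up, and leave everything else alone: the third rack with the tubes in it, the tip box and the bottles and tube standing about.

Things in the scene. Friction and masses are not known exactly. Their poses are not given: they have to be found in the camera images.
- rack_1: Blue four-way tube rack, 52 x 175 x 95 mm, loose, 0.13 to 0.24 kg. Broad sides: one has 32 microtube holes (4 x 8, 11.5 mm), the other 12 wider ones (2 x 6, 17.5 mm). Origin in its middle. Own x (+-26 mm) points out of the 32-hole side, y (+-87.5) along its length, z (+-47.5) out of the narrow side with 4 large 30 mm holes, up at the start. The 32-hole side starts facing +x, within 20 degrees.
- rack_2: A second rack of the same make, size and axes, also standing on edge, 95 mm tall, but with its 32-hole side facing the robot (-x, within 20 degrees). One of the two stands to the robot's left, the other to its right, either way round. Friction on the bench is about 0.5 to 0.7.
- rack_1_face (a point): Centre of rack_1's 32-hole side, 26 mm along own x; 52 mm up when the rack lies as wanted. Pushed near its top edge, a rack turns about its far lower edge, is past balance at 29 degrees (the pushed point has then gone about 45 mm) and falls over by itself: the pushed side comes out on top and the rack's middle shifts about 74 mm the way of the push.
- rack_2_face (a point): Centre of rack_2's 32-hole side, 26 mm along its own x; it tips over just like rack_1.
- rack_3: The third rack of the same make, which already lies right, 32-hole side up (95 wide, 175 long, 52 mm high), with seven white capped microtubes standing 4 mm proud. To be left alone. Loose. Origin: centre of its underside; own z up, own y along its length. Out to one side of the two standing racks, left or right.
- tip_box: Closed pipette tip box, grey base and clear lid, 122 (own x) x 83 x 94 mm high, out to one side. Loose, leave alone. Origin: centre of its underside.
- tube_50: A white 50 ml screw-cap tube with blue cap standing on its own foot, 34 mm across the cap, 114 mm tall, between the two standing racks. Loose, easily knocked over, leave alone. Origin: centre of its underside.
- reagent: Small amber bottle with white cap, 36 mm wide, 85 mm tall, standing between the two racks, on the robot's side. Loose, leave alone. Origin: centre of its underside.
- vial: Small white jar with black cap, 27 mm wide, 55 mm tall, standing between the two racks, on the far side. Loose, leave alone. Origin: centre of its underside.
Mind the look-alikes: they are no part of the job. Leave any yellow look-alike of the rack_2 alone. Leave any brown look-alike of the rack_1 alone.

How it is judged:
By the outcome, as a careful person would: the job done as asked, in the order asked, and still so for the second after the job is handed in, with the robot touching nothing.
It also fails if it takes over 45 s, if anything falls off the work surface, if the arm or the gripper's body presses on something with over 40 N, if the wrist force passes 120 N, or if a joint passes its speed limit or range.

## Working session

There is one attempt and no reset: what is moved stays moved. The work goes in short steps, Python scripts to look and compute and a tool call to move; the robot and the scene stay as the last step left them, time stands still between calls to the robot, and variables do not carry over. Pictures are saved under pics/ and viewed, about 8 in all and at most 12, crops included, and the job is handed in when it is done.

Besides the shell and the picture viewer there is one more tool, called after "Emit:" as name(argument=value, ...) on one line, values as JSON. jog_arm: Moves the arm, as the interface text tells. Its arguments: {"type":"object","properties":{"targets":{"type":"array"},"fingers":{"type":"number"}},"required":["targets"]}

```bash
mkdir -p pics; python3 - <<'E'
from plant import manip,cams
import cv2
for n in("scene","side"):
    cv2.imwrite(f"pics/{n}0.png",cv2.resize(cams.grab_frame(n)[:,:,::-1],(768,576),interpolation=cv2.INTER_CUBIC))
    c=cams.get_calibration(n);print(n,c["camera_matrix"],c["cam_to_world"],c.keys())
s=manip.state();print(s)
E
```

```text
scene [[368.23545305   0.         253.39818259]
 [  0.         368.23545305 196.40227471]
 [  0.           0.           1.        ]] [[-0.35141083 -0.5893761   0.72742439  1.46476282]
 [ 0.93606045 -0.20677974  0.28466291  0.36226036]
 [-0.01735689  0.78094683  0.6243563   0.87470939]
 [ 0.          0.          0.          1.        ]] dict_keys(['camera_matrix', 'cam_to_world'])
side [[463.84665461   0.         254.57542855]
 [  0.         463.84665461 191.74415582]
 [  0.           0.           1.        ]] [[ 0.99869112  0.03603256 -0.03630017  0.46280037]
 [-0.05098318  0.64449288 -0.76290867 -1.18422455]
 [-0.00409435  0.76376081  0.64548637  1.05367797]
 [ 0.          0.          0.          1.        ]] dict_keys(['camera_matrix', 'cam_to_world'])
{'time': 0.1, 'joint_pos': array([ 1.17000216e+00,  5.33482343e-02,  1.61418009e+00,  1.65093227e-05,
        1.47601967e+00, -1.18985918e-01]), 'joint_vel': array([ 0.00134125, -0.00323048, -0.00426184,  0.00064706, -0.00309995,
       -0.00179603]), 'joint_efforts': array([ 7.23921348e-04, -3.94903135e+01, -3.71365356e+01,  2.98999601e-05,
        3.88669461e-03,  1.61185966e-05]), 'tool_pos': array([0.1735674 , 0.59981342, 0.23013641]), 'tool_rot': array([-2.59176928e-04,  1.40439048e-01,  9.90088843e-01, -9.42726479e-04]), 'contact_force': array([-0.06412175,  0.3345956 , -0.89886664]), 'ft_torque': array([-0.01847454, -0.00437163,  0.02356977]), 'gripper_width': 1.0036796115188071}
```

View pics/scene0.png

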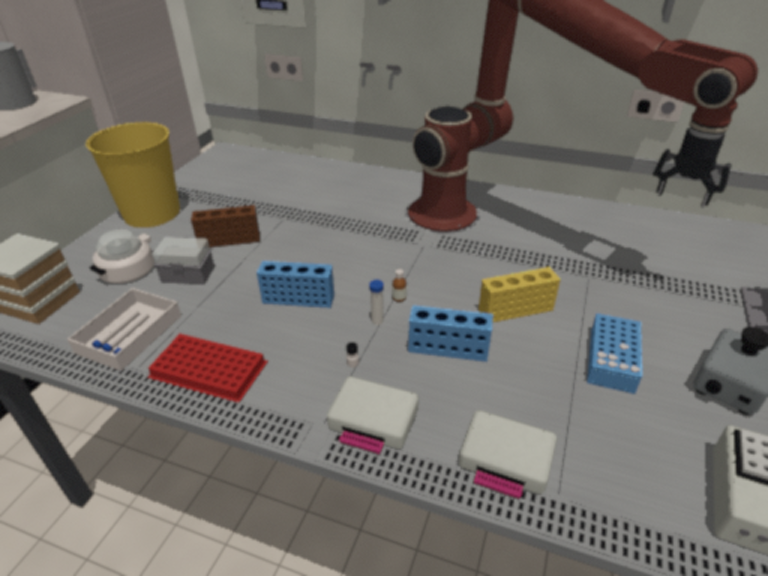

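View pics/side0.png

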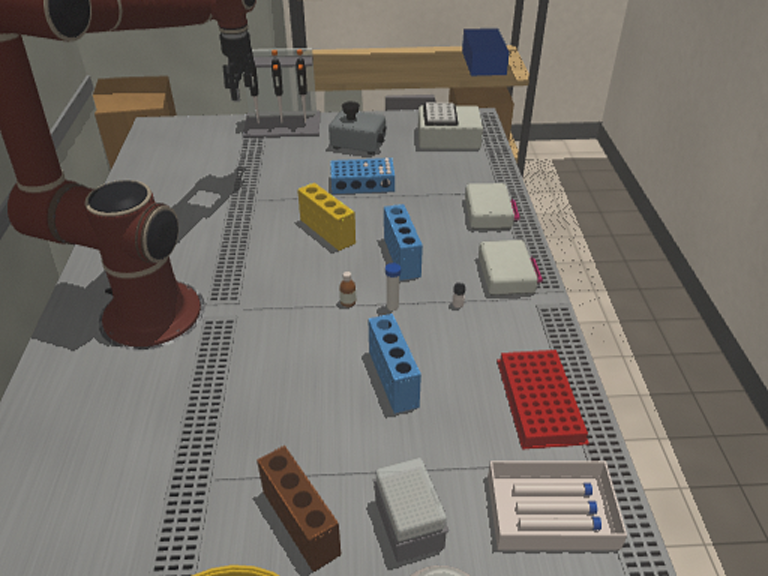

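The scene view, seen from the far side, shows the right blue rack at display (296,285) with its 32-hole side facing +x, so it is rack_1. The left one at (450,333) shows its 12-hole side, so it is rack_2. The yellow rack stands behind rack_2, on the robot's side.

```bash
cat >h.py <<'E'
import numpy as np
from plant import manip,cams
def ray(n,pts,z,s=1.5):
    c=cams.get_calibration(n);K=c["camera_matrix"];T=c["cam_to_world"]
    p=(np.array(pts,float)+.5)/s-.5
    d=np.c_[(p-K[:2,2])/[K[0,0],K[1,1]],np.ones(len(p))]*[1,-1,-1]@T[:3,:3].T
    return T[:3,3]+d*((z-T[2,3])/d[:,2])[:,None]
E
python3 - <<'E'
from h import *
np.set_printoptions(precision=3,suppress=True)
for l,n,p,z in [("r1","side",[(368,319),(388,315),(419,376),(398,383)],.095),("r1","scene",[(261,280),(333,282),(331,267),(260,264)],.095),
("r1bot","scene",[(262,303),(333,306)],0),("r2","side",[(385,208),(403,205),(421,245),(401,249)],.095),("r2","scene",[(411,329),(491,331),(492,312),(412,309)],.095),("r2bot","scene",[(410,351),(490,358)],0),
("yel","side",[(298,188),(320,183),(355,238),(330,247)],.095),("yelbot","side",[(332,246+28),(355,247)],0)]:
    r=ray(n,p,z)[:,:2];print(l,n,r.tolist() if 0 else r.round(3).ravel(),r.mean(0).round(3))
for l,n,p,z in [("tube","side",[(393,268)],.114),("reag","side",[(348,276)],.085),("vial","side",[(460,287)],.055),("tube","scene",[(377,286)],.114),("reag","scene",[(399,274)],.085),("vial","scene",[(352,346)],.055),("r3","side",[(333,160),(391,158),(395,178),(330,179)],.052),("tip","side",[(378,468),(424,460),(445,520),(398,535)],.094),("white","side",[(479,243),(528,241),(536,290),(485,293)],.04)]:
    r=ray(n,p,z)[:,:2];print(l,n,r.round(3).ravel(),r.mean(0).round(3))
E
```

```text
r1 side [ 0.483 -0.147  0.524 -0.137  0.572 -0.308  0.532 -0.323] [ 0.528 -0.229]
r1 scene [ 0.597 -0.278  0.548 -0.114  0.495 -0.144  0.541 -0.314] [ 0.545 -0.213]
r1bot scene [ 0.574 -0.305  0.526 -0.132] [ 0.55  -0.218]
r2 side [0.539 0.254 0.585 0.264 0.614 0.096 0.567 0.084] [0.576 0.175]
r2 scene [0.642 0.108 0.593 0.266 0.532 0.256 0.58  0.09 ] [0.587 0.18 ]
r2bot scene [0.613 0.097 0.575 0.271] [0.594 0.184]
yel side [0.321 0.359 0.377 0.38  0.463 0.132 0.405 0.101] [0.391 0.243]
yelbot side [0.404 0.119 0.462 0.224] [0.433 0.172]
tube side [ 0.543 -0.008] [ 0.543 -0.008]
reag side [0.444 0.005] [0.444 0.005]
vial side [ 0.692 -0.011] [ 0.692 -0.011]
tube scene [ 0.551 -0.003] [ 0.551 -0.003]
reag scene [0.455 0.016] [0.455 0.016]
vial scene [ 0.693 -0.007] [ 0.693 -0.007]
r3 side [0.408 0.572 0.574 0.573 0.578 0.464 0.4   0.469] [0.49  0.519]
tip side [ 0.487 -0.505  0.563 -0.494  0.585 -0.605  0.511 -0.627] [ 0.537 -0.558]
white side [ 0.765  0.17   0.886  0.171  0.864 -0.013  0.749 -0.017] [0.816 0.078]
```

Emit:
jog_arm(targets=[[-0.033,-0.023,0,0],[-0.066,-0.046,0,0],[-0.099,-0.069,0,0],[-0.132,-0.092,0,0],[-0.165,-0.115,0,0]], fingers=1)

```text
time: 0.52
tool_pos: [0.3008, 0.4423, 0.2307]
tool_rot: [-0.0, 0.14, 0.99, -0.0]
contact_force: [1.0, 0.3, 0.5]
gripper_width: 1.0
```

Emit:
jog_arm(targets=[[-0.033,-0.023,0,0],[-0.066,-0.046,0,0],[-0.099,-0.069,0,0],[-0.132,-0.092,0,0],[-0.165,-0.115,0,0]])

```text
time: 0.93
tool_pos: [0.4274, 0.2858, 0.2309]
tool_rot: [-0.0, 0.14, 0.99, -0.0]
contact_force: [0.7, 0.8, 0.3]
gripper_width: 1.0
```

Emit:
jog_arm(targets=[[-0.033,-0.023,0,-6],[-0.066,-0.046,0,-12],[-0.099,-0.069,0,-18],[-0.124,-0.091,0,-24],[-0.124,-0.091,0,-26]])

```text
time: 1.35
tool_pos: [0.523, 0.161, 0.2307]
tool_rot: [-0.0, -0.085, 0.996, -0.001]
contact_force: [0.5, -0.0, -0.5]
gripper_width: 1.001
```

```bash
cat >>h.py <<'E'
from scipy.spatial.transform import Rotation as R
def go(xyz,yaw_y):  # tool shift to world xyz; turn so tool y is at yaw_y deg
    s=manip.state();w,x,y,z=s["tool_rot"];M=R.from_quat([x,y,z,w]).as_matrix()
    cur=np.degrees(np.arctan2(M[1,1],M[0,1]))
    print("t",round(s["time"],2),"pos",s["tool_pos"].round(3),"yaw",cur.round(1),"F",s["contact_force"].round(1),"shift",(M.T@(np.array(xyz)-s["tool_pos"])).round(3),"turn",round(-((yaw_y-cur+180)%360-180),1))
E
python3 - <<'E'
from h import *
import cv2
go([.521,.165,.231],100)
cv2.imwrite("pics/w1.png",cv2.resize(cams.grab_frame("wrist")[:,:,::-1],(768,576),interpolation=cv2.INTER_CUBIC))
cv2.imwrite("pics/s1.png",cv2.resize(cams.grab_frame("side")[100:260,180:360,::-1],(720,640)[:2] if 0 else (675,600),interpolation=cv2.INTER_CUBIC))
c=cams.get_calibration("wrist");print(c)
E
```

```text
t 1.35 pos [0.523 0.161 0.231] yaw 99.7 F [ 0.5 -0.  -0.5] shift [ 0.001  0.004 -0.   ] turn -0.3
{'camera_matrix': array([[274.02330554,   0.        , 252.91740404],
       [  0.        , 274.02330554, 190.97545598],
       [  0.        ,   0.        ,   1.        ]]), 'cam_to_world': array([[-1.67169508e-01, -9.41981168e-01, -2.91077025e-01,
         4.46457596e-01],
       [ 9.85928102e-01, -1.59827045e-01, -4.90009443e-02,
         1.51877141e-01],
       [-3.64014082e-04, -2.95172483e-01,  9.55443914e-01,
         3.72323357e-01],
       [ 0.00000000e+00,  0.00000000e+00,  0.00000000e+00,
         1.00000000e+00]])}
```

View pics/w1.png

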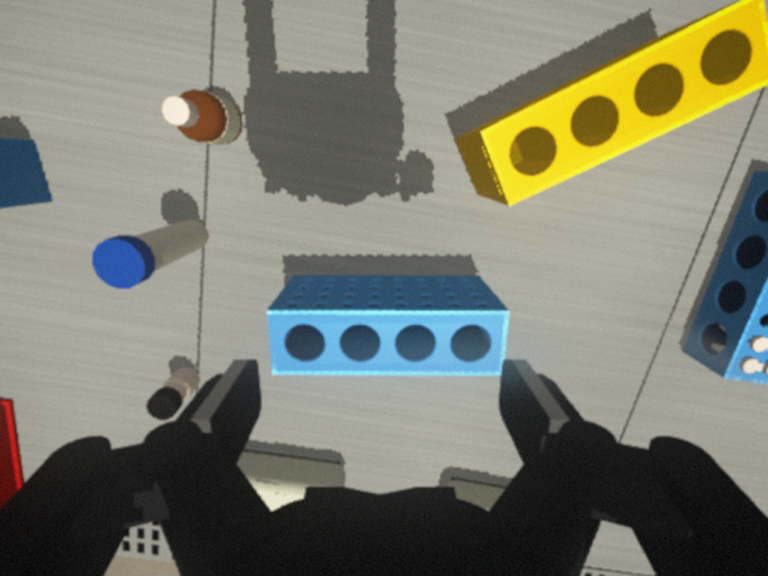

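The wrist view shows rack_2 with its 32-hole side towards the robot. Its top corners are at display (268,310), (508,310), (502,373) and (273,373). The yellow rack's nearest corner is at (510,205).

```bash
python3 - <<'E'
from h import *
r=ray("wrist",[(268,310),(508,310),(502,373),(273,373)],.095)[:,:2];print(r.round(3),r.mean(0).round(3))
y=r[1]+r[2]-r[0]-r[3];print(np.degrees(np.arctan2(y[1],y[0])))
print(ray("wrist",[(482,130),(510,205),(765,85)],.095).round(3),ray("wrist",[(123,262)],.114),ray("wrist",[(478,190)],0))
n=-np.array([y[1],-y[0]])/np.hypot(*y);c=r.mean(0);p=c+n*.052;print(n,p)
go([*p,.067],np.degrees(np.arctan2(y[1],y[0])))
E
```

```text
[[0.562 0.09 ]
 [0.533 0.26 ]
 [0.583 0.269]
 [0.612 0.098]] [0.572 0.179]
99.63295832745091
[[0.418 0.213 0.095]
 [0.46  0.242 0.095]
 [0.364 0.377 0.095]] [[ 0.53641268 -0.00109534  0.114     ]] [[0.45714708 0.24173    0.        ]]
[-0.98589994 -0.16733589] [0.52093228 0.17045108]
t 1.45 pos [0.521 0.164 0.231] yaw 99.7 F [-0.1  0.7 -0.3] shift [-0.001  0.006  0.164] turn 0.0
```

Emit:
jog_arm(targets=[[0,0.006,0.035,0],[0,0.006,0.07,0],[0,0.006,0.105,0],[0,0.006,0.14,0],[0,0.006,0.164,0]])

```text
time: 1.87
tool_pos: [0.5167, 0.1723, 0.0635]
tool_rot: [-0.002, -0.086, 0.996, -0.0]
contact_force: [-0.2, -0.6, -0.5]
gripper_width: 1.004
```

Emit:
jog_arm(targets=[[-0.006,0,0,0],[-0.012,0,0,0],[-0.018,0,0,0],[-0.024,0,0,0],[-0.03,0,0,0]])

```text
time: 2.28
tool_pos: [0.5517, 0.1774, 0.0702]
tool_rot: [0.002, -0.086, 0.996, 0.0]
contact_force: [-0.2, -0.2, 0.6]
gripper_width: 1.0
```

```bash
python3 - <<'E'
from h import *
import cv2
go([.572,.179,.067],99.6)
cv2.imwrite("pics/s2.png",cv2.resize(cams.grab_frame("side")[100:260,180:380,::-1],(750,600),interpolation=cv2.INTER_CUBIC))
E
```

```text
t 2.28 pos [0.552 0.177 0.07 ] yaw 99.9 F [-0.2 -0.2  0.6] shift [-0.02  -0.002  0.003] turn 0.3
```

View pics/s2.png

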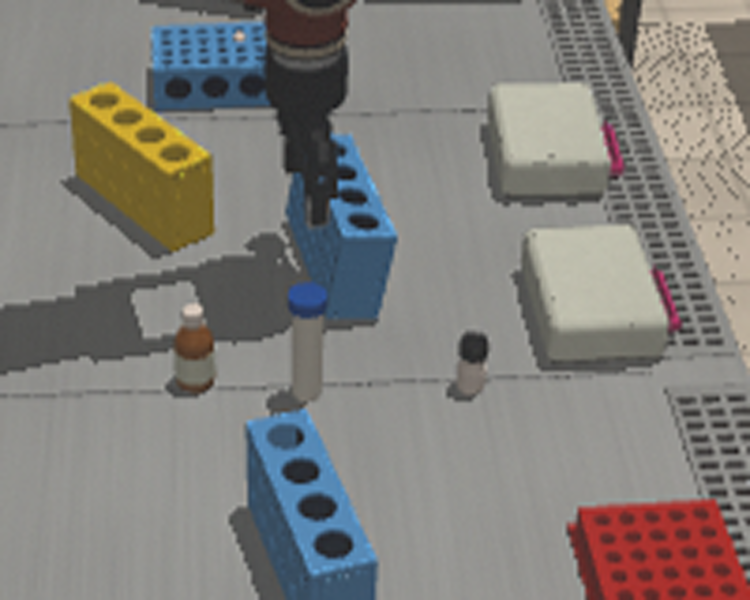

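The fingertips at about (318,215) are on rack_2's upper edge and the rack has begun to tip. I'll keep pushing.

Emit:
jog_arm(targets=[[-0.007,0,0,0],[-0.014,0,0,0],[-0.021,0,0,0],[-0.028,0,0,0],[-0.035,0,0,0]])

```text
time: 2.75
tool_pos: [0.5844, 0.1829, 0.0672]
tool_rot: [0.0, -0.086, 0.996, 0.0]
contact_force: [-0.0, 0.2, 0.6]
gripper_width: 0.997
```

Emit:
jog_arm(targets=[[-0.006,0,0,0],[-0.01,0,0,0],[-0.01,0,0,0],[-0.01,0,0,0]])

```text
time: 3.08
tool_pos: [0.5935, 0.1845, 0.0671]
tool_rot: [-0.0, -0.086, 0.996, -0.0]
contact_force: [-0.1, -0.7, -0.3]
gripper_width: 1.0
```

```bash
python3 - <<'E'
from h import *
import cv2
go([.572,.179,.067],99.6)
cv2.imwrite("pics/s3.png",cv2.resize(cams.grab_frame("side")[100:260,180:380,::-1],(750,600),interpolation=cv2.INTER_CUBIC))
E
```

```text
t 3.08 pos [0.593 0.184 0.067] yaw 99.9 F [-0.1 -0.7 -0.3] shift [ 0.022 -0.002  0.   ] turn 0.3
```

View pics/s3.png

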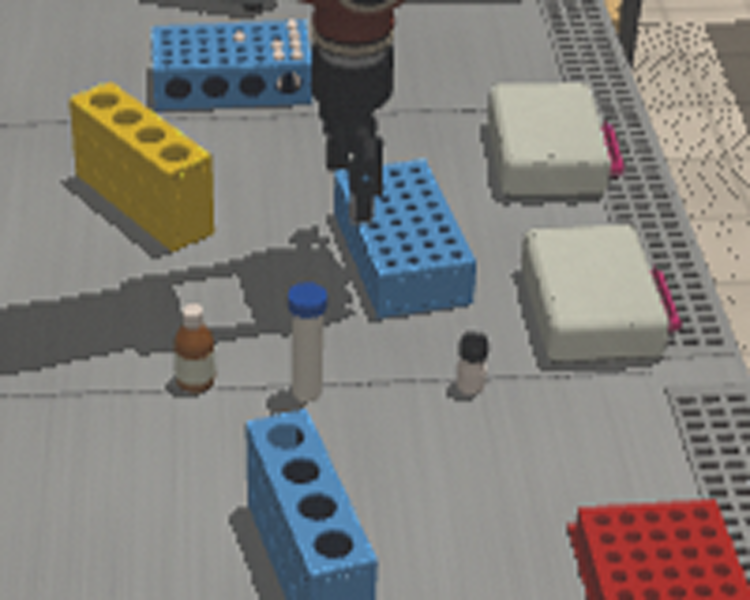

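Rack_2 lies flat with its 32 holes up and its neighbours undisturbed. Next is rack_1.

Emit:
jog_arm(targets=[[0,0,-0.035,0],[0,0,-0.07,0],[0,0,-0.105,0],[0,0,-0.14,0],[0,0,-0.17,0]])

```text
time: 3.55
tool_pos: [0.5934, 0.1845, 0.2401]
tool_rot: [0.001, -0.086, 0.996, 0.0]
contact_force: [0.3, 0.1, -0.3]
gripper_width: 1.0
```

Emit:
jog_arm(targets=[[0.006,-0.039,0,0],[0.012,-0.078,0,0],[0.018,-0.117,0,0],[0.024,-0.156,0,0],[0.03,-0.195,0,0]])

```text
time: 3.97
tool_pos: [0.5966, -0.0143, 0.2374]
tool_rot: [0.0, -0.086, 0.996, -0.0]
contact_force: [0.7, 0.1, 0.1]
gripper_width: 1.002
```

Emit:
jog_arm(targets=[[0.006,-0.039,0,0],[0.012,-0.078,0,0],[0.018,-0.117,0,0],[0.024,-0.156,0,-5],[0.03,-0.19,0,-6]])

```text
time: 4.38
tool_pos: [0.5996, -0.2074, 0.2373]
tool_rot: [-0.0, -0.139, 0.99, -0.0]
contact_force: [-0.0, 0.1, -0.2]
gripper_width: 0.999
```

Emit:
jog_arm(targets=[[0,0,0,0],[0,0,0,0]])

```text
time: 4.55
tool_pos: [0.5996, -0.2066, 0.2369]
tool_rot: [-0.0, -0.136, 0.991, 0.0]
contact_force: [-0.6, 0.1, -0.3]
gripper_width: 1.002
```

```bash
python3 - <<'E'
from h import *
import cv2
go([.585,-.21,.231],105)
cv2.imwrite("pics/w2.png",cv2.resize(cams.grab_frame("wrist")[:,:,::-1],(768,576),interpolation=cv2.INTER_CUBIC))
E
```

```text
t 4.55 pos [ 0.6   -0.207  0.237] yaw 105.7 F [-0.6  0.1 -0.3] shift [0.015 0.001 0.006] turn 0.7
```

View pics/w2.png

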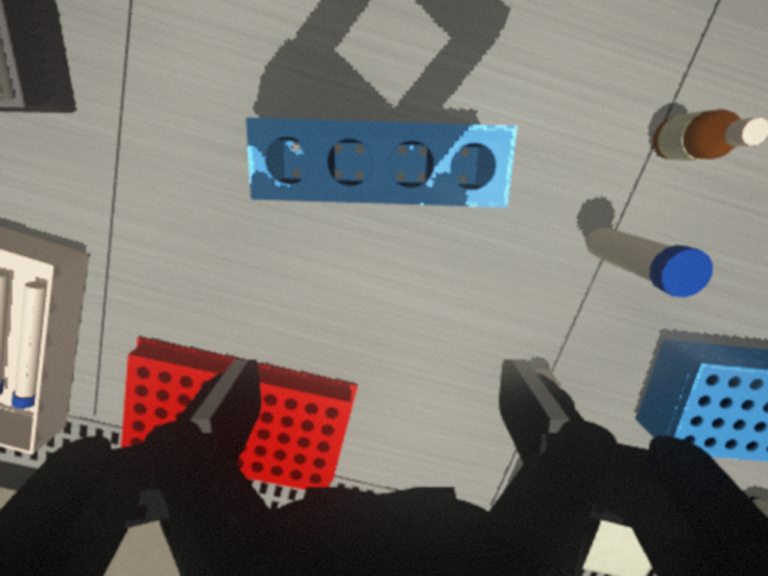

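Rack_1's top corners are at (247,118), (517,126), (509,207) and (251,199).

```bash
python3 - <<'E'
from h import *
r=ray("wrist",[(247,118),(517,126),(509,207),(251,199)],.095)[:,:2];print(r.round(3),r.mean(0).round(3))
y=r[1]+r[2]-r[0]-r[3];a=np.degrees(np.arctan2(y[1],y[0]))
n=np.array([y[1],-y[0]])/np.hypot(*y);c=r.mean(0);p=c+n*.057;print(a,n,p)
go([*p,.067],a)
E
```

```text
[[ 0.526 -0.314]
 [ 0.483 -0.146]
 [ 0.533 -0.132]
 [ 0.575 -0.303]] [ 0.529 -0.224]
104.04670901716979 [0.97009818 0.24271283] [ 0.58461534 -0.21002008]
t 4.6 pos [ 0.6   -0.205  0.237] yaw 105.8 F [ 0.7 -0.2 -0.4] shift [ 0.016 -0.001  0.17 ] turn 1.7
```

Emit:
jog_arm(targets=[[0.015,-0.001,0.035,1.7],[0.015,-0.001,0.07,1.7],[0.015,-0.001,0.105,1.7],[0.015,-0.001,0.14,1.7],[0.015,-0.001,0.17,1.7]])

```text
time: 5.02
tool_pos: [0.5853, -0.2078, 0.065]
tool_rot: [-0.001, -0.124, 0.992, 0.001]
contact_force: [-0.2, 0.0, -0.4]
gripper_width: 1.0
```

Emit:
jog_arm(targets=[[0.006,0,0,0],[0.012,0,0,0],[0.018,0,0,0],[0.024,0,0,0],[0.03,0,0,0]])

```text
time: 5.43
tool_pos: [0.5583, -0.2183, 0.0706]
tool_rot: [0.002, -0.123, 0.992, -0.002]
contact_force: [0.6, -0.1, 0.7]
gripper_width: 1.001
```

Emit:
jog_arm(targets=[[0.007,0,0,0],[0.014,0,0,0],[0.021,0,0,0],[0.028,0,0,0],[0.035,0,0,0]])

```text
time: 5.85
tool_pos: [0.5221, -0.2263, 0.0672]
tool_rot: [-0.0, -0.123, 0.992, 0.0]
contact_force: [0.3, 0.3, -0.1]
gripper_width: 1.003
```

Emit:
jog_arm(targets=[[0.006,0,0,0],[0.012,0,0,0],[0.012,0,0,0],[0.012,0,0,0]])

```text
time: 6.18
tool_pos: [0.5111, -0.2291, 0.0672]
tool_rot: [0.0, -0.123, 0.992, 0.0]
contact_force: [0.4, -0.8, 0.3]
gripper_width: 0.998
```

```bash
python3 - <<'E'
from h import *
import cv2
go([.529,-.224,.067],104)
cv2.imwrite("pics/s4.png",cv2.resize(cams.grab_frame("side")[100:310,160:440,::-1],(800,600),interpolation=cv2.INTER_CUBIC))
E
```

```text
t 6.18 pos [ 0.511 -0.229  0.067] yaw 104.1 F [ 0.4 -0.8  0.3] shift [-0.019  0.001  0.   ] turn 0.1
```

View pics/s4.png

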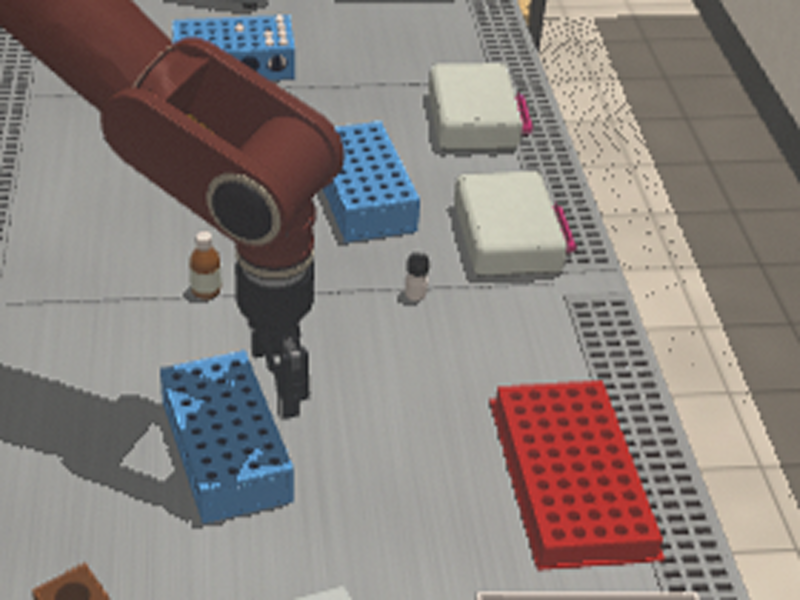

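Rack_1 lies flat with its 32 holes up. I'll retreat upwards and check everything.

Emit:
jog_arm(targets=[[-0.01,0,-0.035,0],[-0.02,0,-0.07,0],[-0.02,0,-0.105,0],[-0.02,0,-0.14,0],[-0.02,0,-0.18,0]])

```text
time: 6.65
tool_pos: [0.5306, -0.2235, 0.2479]
tool_rot: [-0.001, -0.124, 0.992, 0.001]
contact_force: [1.1, -0.2, 0.5]
gripper_width: 0.998
```

Emit:
jog_arm(targets=[[0,0,-0.03,0],[0,0,-0.06,0],[0,0,-0.06,0],[0,0,-0.06,0]])

```text
time: 6.98
tool_pos: [0.5321, -0.2245, 0.3104]
tool_rot: [0.002, -0.123, 0.992, -0.002]
contact_force: [-0.3, -0.1, -1.2]
gripper_width: 1.0
```

```bash
python3 - <<'E'
from h import *
import cv2
go([.529,-.224,.067],104)
cv2.imwrite("pics/s5.png",cv2.resize(cams.grab_frame("scene")[:,:,::-1],(768,576),interpolation=cv2.INTER_CUBIC))
E
```

```text
t 6.98 pos [ 0.532 -0.225  0.31 ] yaw 104.2 F [-0.3 -0.1 -1.2] shift [0.004 0.002 0.243] turn 0.2
```

View pics/s5.png

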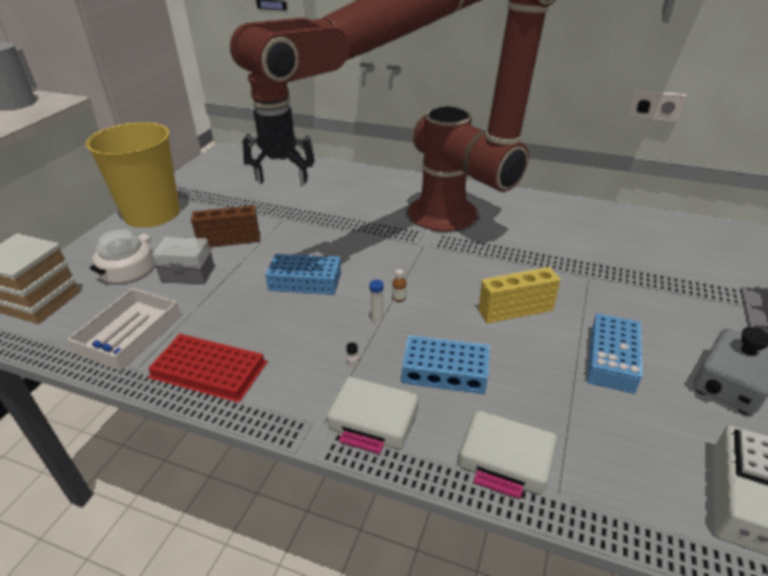

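Both racks lie flat with 32 holes up, at (303,273) and (446,363). The tube, bottle, vial and the other items stand at their original pixels.

```bash
python3 -c "
from plant import manip
print(manip.job_done())"
```

```text
the job is handed in; nothing more can be done
None
```

Both standing blue racks now lie flat beside where they stood, with their 32-hole sides up. I handed the job in at about 7 s on the robot's clock.

I tipped rack_2 (on the robot's left) away from the robot, and rack_1 (on its right) towards it. Each went over from a push near its top edge with the open fingertips.

- **Final scene picture:** both racks are flat. The 50 ml tube, amber bottle, vial, third rack, tip box and the yellow and brown look-alikes appear where they started, judged by eye from the pictures.
- **Force and contact:** the wrist force read at the end of each move never exceeded about 1.5 N. At hand-in the gripper was about 0.31 m above the bench, touching nothing.
- **Failed or conflicting checks:** none failed. The early side-view estimate of the yellow rack's position was off by several centimetres and was corrected by the wrist camera before the first push.

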